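# Press both tags on an enclosure, then clamp it

### The arm

A 6-joint arm with a two-finger parallel gripper is mounted at the origin on the work surface. World frame = base frame: x ahead of the robot, y to its left, z up, the work surface at z = 0. Lengths are in m, angles in degrees, forces in N, time in s.
With the tool pointing down it reaches from about 0.375 to 0.9 m from the base axis. Payload 3.1 kg.
Tool frame: the origin (TCP) lies on the centre line of the jaws, within the pads' length; the fingertips stand 19 mm ahead of it and the grasp point (between the pads) is the TCP (tips_ahead is the distance from the TCP to the fingertips, in m); z points along the fingers, y is the line along which they close (so a half turn about z gives the same grasp; the last joint's range is limited). The gripper opens to 87 mm and grips with 3 to 60 N. Pads are 19 mm wide; open, the fingers measure 117 mm over their backs; the gripper's body (75 mm by 190 mm) begins 51 mm behind the grasp point.
Start: joints at [59.215, 30.224, 82.088, -0, 67.689, -10.227], TCP at [0.219, 0.585, 0.242] pointing down, gripper open.
Joint ranges: [-176.69, 176.69], [-43.24, 126.21], [12.49, 139.97], [-82, 262], [0, 151.66], [-163.58, 163.58]. Speed limits (degrees/s): [159.86, 159.86, 180, 180, 180, 180].

### API

Orientations are given as a 3x3 rotation matrix whose columns are the frame's x, y, z axes.
In Python, from rig import read_state, capture, hand_in, trace, landmark_of, tips_ahead gives the robot as it stands.
- The arm moves only by the shell command python3 -m jog 'ROWS'. ROWS is JSON, a list of rows, each an object of numbers: "tx", "ty", "tz": the shift along the tool's x, y, z in cm; "roll": the turn about the tool's z in rad; "jaw": the opening, from 0 (shut) to 1 (fully open). A call has 1 to 8 rows; each row shifts and turns the commanded pose from where the row before left it, along the tool's axes as they then stand; what a row does not reach is not made up. A row lasts 1/10 s, in which the tool goes at most 50 mm and 8.59 degrees, less where a joint would pass 70% of its speed; a pose out of reach is approached as far as the arm can. A call with a gripper value outside its range is refused whole. The fingers move at their own pace and stop on an object; the grip force is fixed at half the most. Time passes only in rows, so rows that do not move let the fingers close. It gives the time, the measured TCP pose, the force, the opening and the grip force at its end, in the units of the state.
- read_state(): the state, without advancing time (a new reading comes with each control period).
- capture(name): name is "side" or "top" or "wrist"; returns a dict with "img" (420x560x3 uint8, red, green, blue), "vertical_fov" (degrees; the focal length in pixels is half the picture's height over the tangent of half this angle, whatever the lens; pixels are square), "cx", "cy" (the principal point, pixels), "k1" (the pictures are not rectified: a ray, as slopes to the right and down, at radius r is drawn at 1 + k1 r^2 times it, then the intrinsics apply), "cam_to_world" (4x4, takes a point from camera to world coordinates); the wrist camera has in their place "tool_from_camera" (4x4, takes a point from camera to tool coordinates, whose origin is the TCP and whose axes are the flange's). Camera axes: x right, y up, looking along -z (the intrinsics and any distortion apply to the point x, -y, -z); pixel columns grow to the right and rows downward; lengths in m; the calibration is good to about 2 mm. A picture is of the moment at which its call begins: read the wrist's pose just before it. There is no depth.
- hand_in(): hands the job in; it is judged then, once.
Trained networks look in the newest picture that a camera, given by its name, has taken for a name from the list of things; names that differ only in an ending like _2 or _b are one class to them, and where a whole thing is asked for, a point or a joint stands for the part that bears it (a point fixed in the world has none). Each returns a list of dicts, best first, with "p" (0 to 1); they miss things now and then, are a little off and sometimes report something else, mostly with a low value. They report only what shows in the picture. A call takes as long as a camera call. They do not tell look-alikes from the thing itself.
- trace(camera, thing): "pixels" (420x560 bool, what is visible of it) and "bbox" ([left, top, width, height] in pixels, round what is visible of it).
- landmark_of(camera, thing): "point" ([row, column] in pixels: a listed point, or the origin of a listed thing).
The state is a dict: "time_s": time; "joint_positions": joint angles; "qvel": joint speeds; "tau": joint torques, N m; "position": TCP position; "tcp_rot": TCP orientation; "force": force on the tool from outside, world axes, zero at the start; "moment": the same for the moment, N m; "opening": opening from 0.0 (shut) to 1.0 (fully open); "grasp_force": force on a finger pad.
Only numpy, scipy, OpenCV 4.12 (cv2) and the standard library are available. Lean on these libraries where they do the work, as an engineer would, in place of code of your own. Each camera call takes 0.05 s, during which the arm holds its last target. There are 200 camera calls.

### The job

Bed the two stick-on tags of the grey enclosure on the press stand: slide it so that the tag on its long side lies flat against the middle of the sprung rubber pad and pushes the pad in by at least 6 mm, then turn it a quarter and do the same with the tag on its plain end (the end without the cable hub). Leave that end flush against the middle of the pad and last of all swing the hold-down arm fully down onto the enclosure. Slide the enclosure on the bench without lifting or tipping it, keep the arm up until the end, and leave the other things where they are.

Things in the scene. Friction and masses are not known exactly. Their poses are not given: they have to be found in the camera images.
- enclosure: Grey closed metal enclosure standing flat on the bench, 120 (its x) x 100 (its y) x 56 mm tall, about 0.45 kg, too wide to grip across; origin: centre of its underside. A black round cable hub sticks out of its -x end. Its two plain metal tags are on the +y long side and on the +x end. It slides on the bench with ordinary friction.
- side_tag (a point): Centre of the tag (70 mm long, 26 mm tall, flush) on the enclosure's +y long side, 50 mm from its origin along y, 27 mm above the bench.
- end_tag (a point): Centre of the tag (50 mm wide, 26 mm tall, flush) on the enclosure's plain +x end (the hub is on the other end), 60 mm from its origin along x, 27 mm above the bench.
- hub (a point): Middle of the cable hub: a black cylinder 24 mm in diameter and 28 mm long whose axis lies along the enclosure's x, 27 mm above the bench; this point is 74 mm from the enclosure's origin along -x.
- press_stand: Dark steel bracket bolted to the bench, 160 mm wide (its y), 52 mm tall, with a sprung rubber pad on its front. Origin: on the bench under the middle of the front face of the pad at rest; +x points into the pad, away from the robot. It extends 84 mm behind the face, 52 mm tall at most except two hinge lugs (88 mm tall, within 21 mm of the middle; up to 44 mm behind the face).
- press_pad (a joint): How far the sprung pad is pushed in, m: 0 = out at rest, 0.012 = its stop. The pad is a black rubber strip, 150 mm wide, upright from 6 to 48 mm above the bench, that slides back along the stand's x against a spring of about 0.8 N per mm and comes out again when let go (an enclosure left against it may stay or be pushed back a few mm with it).
- pad_face (a point): Middle of the pad's front face, 27 mm above the bench; it moves with the pad; axes as the stand: x into the pad, y along it.
- clamp_arm (a joint): Hold-down arm, rad: 0 = down, level, pointing to the stand's -x, its rubber foot (18 mm across, 44 mm in front of the pad's face) on top of the 56 mm tall enclosure; pi/2 = upright; 1.8 = leaning back, the stop. Starts up; stiff, stays where it is left; 2 to 3 N at its end moves it. Steel bar 24 mm wide, 10 mm thick, reaching 98 mm from the hinge.
- clamp_hinge (a point): Hinge axis of the arm (along the stand's y), 32 mm behind the pad's face and 75 mm above the bench.
- clamp_tip (a point): Middle of the arm's free end, 98 mm from the hinge.
- meter: Bystander: black hand-held test meter lying flat, 130 x 70 x 34 mm; origin: centre of its underside.
- screwdriver: Bystander: screwdriver lying flat, handle towards its -x; origin: about its middle, on the bench.
- screw_cup: Bystander: grey plastic cup, 70 mm across, 50 mm tall; origin: centre of its underside.
- tape_roll: Bystander: roll of grey tape lying flat, 90 mm across, 24 mm tall; origin: centre of its underside.
- small_carton: Bystander: plain cardboard carton, 90 x 110 x 70 mm; origin: centre of its underside.
- small_box: Bystander: small grey junction box, 70 x 70 x 40 mm, with a short stub; origin: centre of its underside.
- wrench: Bystander: steel wrench lying flat on the left, near the robot; origin: about its middle, on the bench.
Things that resemble listed ones, but are neither listed nor needed, are in the scene too. Leave any yellow look-alike of the enclosure alone.

How it is judged (in metres and radians):
On the way, in this order (a step that is already met when the one before it is completed fails the run):
1. the tag on the long side is pressed flat against the pad (pad pushed in more than 5 mm, within 4 mm and 0.06 rad, tag centre within 45 mm of the pad's middle) with the arm still up (x of side_tag in the frame of pad_face between -0.004 and 0.01 m and y of side_tag in the frame of pad_face between -0.045 and 0.045 m and angle between the y axis of enclosure and the x axis of pad_face, either way round below 0.06 rad and value of joint press_pad above 0.005 m and value of joint clamp_arm above 0.8 rad), for 0.2 s.
2. after the turn, the tag on the plain end is pressed flat against the pad (pad pushed in more than 5 mm, within 4 mm and 0.06 rad, tag centre within 35 mm of the pad's middle) with the arm still up (x of end_tag in the frame of pad_face between -0.004 and 0.01 m and y of end_tag in the frame of pad_face between -0.035 and 0.035 m and angle between the x axis of enclosure and the x axis of pad_face, either way round below 0.06 rad and value of joint press_pad above 0.005 m and value of joint clamp_arm above 0.8 rad), for 0.2 s.
At the end, for the whole second after the job is handed in: The enclosure stands still and flat on the bench with its plain end against the pad (within 4 mm and 0.06 rad, tag centre within 35 mm of the pad's middle), and the hold-down arm is down on it (joint below 0.07 rad) (x of end_tag in the frame of pad_face between -0.004 and 0.01 m and y of end_tag in the frame of pad_face between -0.035 and 0.035 m and angle between the x axis of enclosure and the x axis of pad_face, either way round below 0.06 rad and value of joint clamp_arm below 0.07 rad and height (world z) of enclosure below 0.006 m and angle between enclosure's own z axis and vertical below 0.06 rad and linear speed of enclosure below 0.02 m/s and velocity of joint clamp_arm below 0.1 rad/s); the robot touches nothing.
It fails at once if the enclosure is lifted off the bench (more than 12 mm) or tipped (more than 0.2 rad) (height (world z) of enclosure above 0.012 m or angle between enclosure's own z axis and vertical above 0.2 rad).
It fails at once if another thing on the bench is moved by more than 30 mm (distance of any of meter, screwdriver, screw_cup, tape_roll, small_carton, small_box, wrench from where it was at the start of the episode above 0.03 m).
It also fails if it takes over 72 s, if anything falls off the work surface, if the arm or the gripper's body presses on something with over 40 N, if the wrist force passes 120 N, or if a joint passes its speed limit or range.

## Working session

There is one attempt and no reset: what is moved stays moved. The work goes in short steps, Python scripts to look and compute and a shell command to move; the robot and the scene stay as the last step left them, time stands still between calls to the robot, and variables do not carry over. Pictures are saved under pics/ and viewed, at most 14 in all, crops included, and the job is handed in when it is done.

```bash
mkdir -p pics
cat > h.py <<'E'
import numpy as np, cv2
from rig import read_state, capture, hand_in, trace, landmark_of, tips_ahead
def K(c):
    h,w=c["img"].shape[:2]; f=h/2/np.tan(np.radians(c["vertical_fov"])/2)
    return np.array([[f,0,c["cx"]],[0,f,c["cy"]],[0,0,1.]]), np.array([c["k1"],0,0,0.])
def pose(c,s=None):
    if "cam_to_world" in c: return np.array(c["cam_to_world"])
    T=np.eye(4); T[:3,:3]=s["tcp_rot"]; T[:3,3]=s["position"]; return T@np.array(c["tool_from_camera"])
def ray(c,M,rc):
    k,d=K(c); p=cv2.undistortPoints(np.array([[[rc[1],rc[0]]]],float),k,d)[0,0]
    return M[:3,3], M[:3,:3]@np.array([p[0],-p[1],-1.])
def onz(c,M,rc,z):
    o,v=ray(c,M,rc); return o+v*(z-o[2])/v[2]
def proj(c,M,P):
    q=(np.linalg.inv(M)@np.c_[np.atleast_2d(P),np.ones(len(np.atleast_2d(P)))].T)[:3]; k,d=K(c)
    return cv2.projectPoints((q*np.array([[1],[-1],[-1]])).T.copy(),np.zeros(3),np.zeros(3),k,d)[0][:,0]
def tri(rs):
    A=np.zeros((3,3));b=np.zeros(3)
    for o,v in rs:
        v=v/np.linalg.norm(v);Q=np.eye(3)-np.outer(v,v);A+=Q;b+=Q@o
    return np.linalg.solve(A,b)
def save(c,n): cv2.imwrite("pics/"+n,c["img"][:,:,::-1])
E
python3 - <<'E'
from h import *
np.set_printoptions(precision=3,suppress=True)
s=read_state(); print(s["position"],s["tcp_rot"],s["force"],tips_ahead)
C={n:capture(n) for n in("top","side")}
for n,c in C.items():
    M=pose(c); save(c,n+"0.png"); print(n,M[:3,3],-M[:3,2],c["vertical_fov"],c["k1"])
for t,z in [("enclosure",0),("side_tag",.027),("end_tag",.027),("hub",.027),("press_stand",0),("pad_face",.027),("clamp_hinge",.075),("clamp_tip",None),("meter",0),("screwdriver",0),("screw_cup",0),("tape_roll",0),("small_carton",0),("small_box",0),("wrench",0)]:
    for n,c in C.items():
        for r in landmark_of(n,t)[:3]:
            print(t,n,round(r["p"],2),np.round(r["point"]),onz(c,pose(c),r["point"],z if z is not None else .17))
E
cd pics; python3 -c "
import cv2,numpy as np
a=cv2.imread('top0.png');b=cv2.imread('side0.png');print(a.shape)"
```

```text
[0.219 0.585 0.241] [[-0.936  0.351 -0.001]
 [ 0.351  0.936 -0.002]
 [ 0.    -0.002 -1.   ]] [0.493 1.432 0.089] 0.019
top [0.451 0.046 1.112] [ 0.066  0.012 -0.998] 56.39791953821184 -0.08198415512187786
side [ 0.072 -0.934  1.197] [ 0.275  0.625 -0.731] 46.583632097426026 -0.17117661568402529
enclosure top 0.86 [223. 318.] [ 0.472 -0.043  0.   ]
enclosure top 0.81 [285. 378.] [ 0.303 -0.216  0.   ]
enclosure side 0.7 [245. 286.] [ 0.469 -0.048  0.   ]
enclosure side 0.6 [310. 262.] [ 0.307 -0.235  0.   ]
enclosure side 0.3 [213. 338.] [0.682 0.001 0.   ]
side_tag top 0.93 [200. 315.] [ 0.536 -0.032  0.027]
side_tag top 0.84 [265. 386.] [ 0.36  -0.232  0.027]
side_tag side 0.77 [233. 298.] [ 0.514 -0.04   0.027]
side_tag side 0.64 [301. 275.] [ 0.346 -0.239  0.027]
side_tag side 0.46 [174. 248.] [0.475 0.281 0.027]
end_tag top 0.85 [287. 405.] [ 0.301 -0.285  0.027]
end_tag top 0.59 [218. 343.] [ 0.487 -0.109  0.027]
end_tag side 0.76 [247. 301.] [ 0.498 -0.095  0.027]
end_tag side 0.71 [320. 264.] [ 0.293 -0.284  0.027]
end_tag side 0.58 [264. 381.] [ 0.687 -0.258  0.027]
hub top 0
[... 1091 characters left out ...]
screwdriver side 0.69 [305. 336.] [ 0.505 -0.311  0.   ]
screwdriver side 0.6 [243. 287.] [ 0.475 -0.044  0.   ]
screw_cup top 0.68 [150. 392.] [ 0.689 -0.255  0.   ]
screw_cup side 0.67 [268. 382.] [ 0.697 -0.256  0.   ]
tape_roll top 0.57 [162. 197.] [0.639 0.308 0.   ]
tape_roll top 0.45 [246. 134.] [0.394 0.483 0.   ]
tape_roll side 0.55 [155. 213.] [0.402 0.469 0.   ]
small_carton top 0.82 [248. 440.] [ 0.409 -0.393  0.   ]
small_carton top 0.53 [229. 298.] [0.454 0.011 0.   ]
small_box top 0.63 [240. 133.] [0.412 0.486 0.   ]
small_box side 0.64 [152. 211.] [0.4   0.486 0.   ]
wrench top 0.87 [266. 200.] [0.344 0.288 0.   ]
wrench side 0.69 [190. 207.] [0.323 0.297 0.   ]
(420, 560, 3)
```

View pics/top0.png

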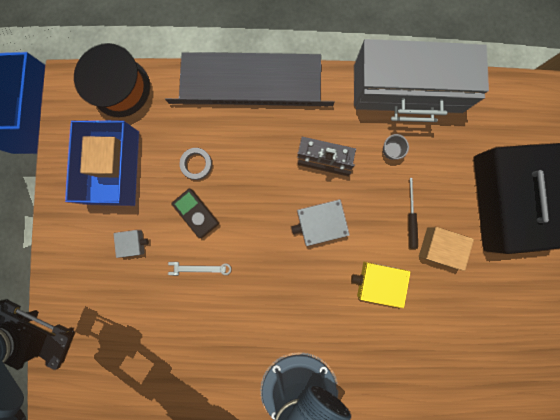

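View pics/side0.png

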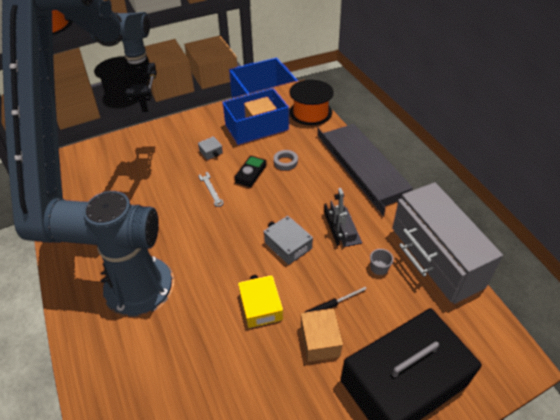

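Top view: the grey enclosure is at (col 323, row 223) with its black hub at (296, 229). The yellow look-alike is at (385, 285) and the press stand at (325, 157), with its arm up. The candidates are grey (323, 223) and yellow (385, 285), and only the grey one fits the description. I'll move the wrist camera over it for precise measuring and the confirming crop.

```bash
python3 -m jog '[{"tx":-2.8,"ty":-3.2,"tz":-1},{"tx":-2.8,"ty":-3.2,"tz":-1},{"tx":-2.8,"ty":-3.2,"tz":-1},{"tx":-2.8,"ty":-3.2,"tz":-1},{"tx":-2.8,"ty":-3.2,"tz":-1},{"tx":-2.8,"ty":-3.2,"tz":-1},{"tx":-2.8,"ty":-3.2,"tz":-1},{"tx":-2.8,"ty":-3.2,"tz":-1}]'
python3 -m jog '[{"tx":-2.8,"ty":-3.2,"tz":-1},{"tx":-2.8,"ty":-3.2,"tz":-1},{"tx":-2.8,"ty":-3.2,"tz":-1},{"tx":-2.8,"ty":-3.2,"tz":-1},{"tx":-2.8,"ty":-3.2,"tz":-1},{"tx":-2.8,"ty":-3.2,"tz":-1},{"tx":-2.8,"ty":-3.2,"tz":-1},{"tx":-2.8,"ty":-3.2,"tz":-1}]'
python3 -m jog '[{"roll":0.14},{"roll":0.14},{"roll":0.14},{"roll":0.14},{"roll":0.14},{"roll":0.14},{"roll":0.14},{}]'
python3 - <<'E'
from h import *
np.set_printoptions(precision=3,suppress=True)
s=read_state();c=capture("wrist");save(c,"w0.png");M=pose(c,s);print(M[:3,3],-M[:3,2],s["joint_positions"])
for t,z in [("enclosure",0),("side_tag",.027),("end_tag",.027),("hub",.027),("press_stand",0),("pad_face",.027),("clamp_hinge",.075),("clamp_tip",.17)]:
    for r in landmark_of("wrist",t)[:2]: print(t,round(r["p"],2),np.round(r["point"]),onz(c,M,r["point"],z))
E
```

```text
[0.153 0.61  0.385] [ 0.243 -0.091 -0.966] [ 59.215  30.223  82.086   0.     67.69  -10.229]$[0]: bad value
$[0]: bad value
$[0]: bad value
```

View pics/w0.png

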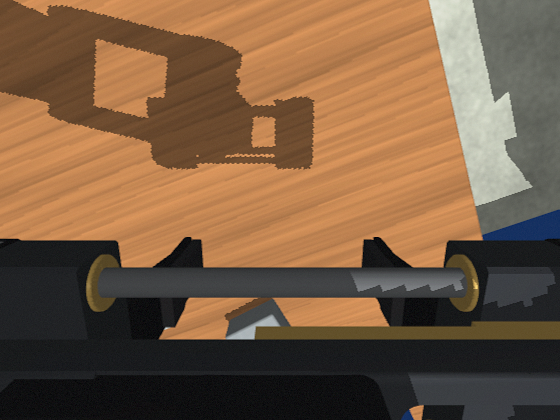

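The wrist picture shows only bench and shadow, with the gripper across rows 240-420. The moves were refused, so I'll give every key in each row.

```bash
python3 -m jog '[{"tx":-2.8,"ty":-3.2,"tz":-1,"roll":0,"jaw":1},{"tx":-2.8,"ty":-3.2,"tz":-1,"roll":0,"jaw":1},{"tx":-2.8,"ty":-3.2,"tz":-1,"roll":0,"jaw":1},{"tx":-2.8,"ty":-3.2,"tz":-1,"roll":0,"jaw":1},{"tx":-2.8,"ty":-3.2,"tz":-1,"roll":0,"jaw":1},{"tx":-2.8,"ty":-3.2,"tz":-1,"roll":0,"jaw":1},{"tx":-2.8,"ty":-3.2,"tz":-1,"roll":0,"jaw":1},{"tx":-2.8,"ty":-3.2,"tz":-1,"roll":0,"jaw":1}]'; python3 -m jog --help | head -20
```

```text
time_s: 2.85
position: [0.3396, 0.2653, 0.3222]
tcp_rot: [[-0.936, 0.351, 0.001], [0.351, 0.936, 0.0], [-0.001, 0.001, -1.0]]
force: [1.2, 0.4, 0.5]
opening: 1.001
grasp_force: 0.0invalid input: not JSON, or not a number
```

```bash
python3 -m jog '[{"tx":-2.8,"ty":-3.2,"tz":-1,"roll":0,"jaw":1},{"tx":-2.8,"ty":-3.2,"tz":-1,"roll":0,"jaw":1},{"tx":-2.8,"ty":-3.2,"tz":-1,"roll":0,"jaw":1},{"tx":-2.8,"ty":-3.2,"tz":-1,"roll":0,"jaw":1},{"tx":-2.8,"ty":-3.2,"tz":-1,"roll":0,"jaw":1},{"tx":-2.8,"ty":-3.2,"tz":-1,"roll":0,"jaw":1},{"tx":-2.0,"ty":-1.5,"tz":-1,"roll":0,"jaw":1},{"tx":0,"ty":0,"tz":0,"roll":0,"jaw":1}]'
python3 - <<'E'
from h import *
np.set_printoptions(precision=3,suppress=True)
s=read_state();c=capture("wrist");save(c,"w1.png");M=pose(c,s);print(s["position"],M[:3,3],-M[:3,2],s["joint_positions"])
for t,z in [("enclosure",0),("side_tag",.027),("end_tag",.027),("hub",.027),("press_stand",0),("pad_face",.027),("clamp_hinge",.075),("clamp_tip",.17)]:
    for r in landmark_of("wrist",t)[:2]: print(t,round(r["p"],2),np.round(r["point"]),onz(c,M,r["point"],z))
E
```

```text
time_s: 3.65
position: [0.4451, 0.004, 0.393]
tcp_rot: [[-0.935, 0.355, 0.005], [0.355, 0.935, -0.002], [-0.005, -0.0, -1.0]]
force: [-0.9, 0.8, -0.1]
opening: 1.003
grasp_force: 0.0
[0.445 0.004 0.393] [0.379 0.029 0.537] [ 0.247 -0.094 -0.964] [-13.897   6.181  93.66   -0.041  79.883 -83.075]
enclosure 0.77 [192. 257.] [ 0.475 -0.053  0.   ]
enclosure 0.72 [133. 125.] [ 0.307 -0.216  0.   ]
side_tag 0.88 [169. 125.] [ 0.361 -0.231  0.027]
side_tag 0.75 [219. 278.] [ 0.525 -0.033  0.027]
end_tag 0.66 [142.  75.] [ 0.296 -0.284  0.027]
end_tag 0.62 [215. 226.] [ 0.489 -0.111  0.027]
hub 0.79 [126. 160.] [ 0.321 -0.149  0.027]
hub 0.63 [165. 291.] [0.449 0.017 0.027]
clamp_hinge 0.93 [306. 292.] [ 0.658 -0.059  0.075]
clamp_tip 0.66 [215. 222.] [ 0.456 -0.077  0.17 ]
```

View pics/w1.png

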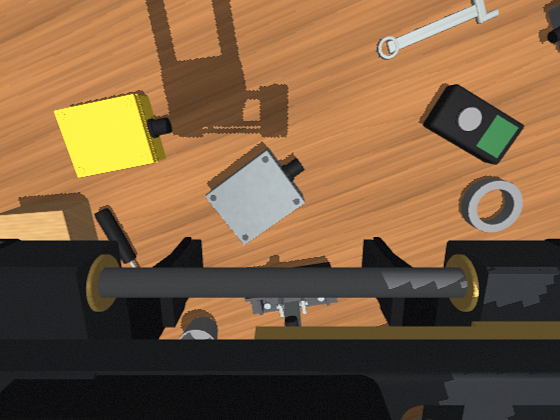

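Wrist view: grey enclosure at (255, 193) with its hub at (290, 166), yellow look-alike at (110, 133) and stand at (290, 290), partly hidden. I'll rectify these into metric crops to confirm the enclosure and fit its pose.

```bash
cat >> h.py <<'E'
def rect(c,M,z,x0,x1,y0,y1,res=.0005):
    # metric map: up=+x, left=+y
    X,Y=np.meshgrid(np.arange(x1,x0,-res),np.arange(y1,y0,-res),indexing="ij")
    p=proj(c,M,np.c_[X.ravel(),Y.ravel(),np.full(X.size,z)]).astype(np.float32)
    return cv2.remap(c["img"],p[:,0].reshape(X.shape),p[:,1].reshape(X.shape),cv2.INTER_LINEAR)
def encl(c,M,near,z=.056,w=.2,res=.0005):
    # rectangle of the enclosure's top face in world: centre, long-edge angle (deg), sizes
    x0,x1,y0,y1=near[0]-w/2,near[0]+w/2,near[1]-w/2,near[1]+w/2
    m=rect(c,M,z,x0,x1,y0,y1,res); hsv=cv2.cvtColor(m,cv2.COLOR_RGB2HSV)
    b=((hsv[:,:,1]<50)&(hsv[:,:,2]>120)).astype(np.uint8)
    b=cv2.morphologyEx(b,cv2.MORPH_OPEN,np.ones((15,15),np.uint8))
    cs=cv2.findContours(b,cv2.RETR_EXTERNAL,cv2.CHAIN_APPROX_NONE)[0]
    k=max(cs,key=cv2.contourArea); (u,v),(a,h),th=cv2.minAreaRect(k)
    bx=cv2.boxPoints(((u,v),(a,h),th)); P=np.c_[x1-bx[:,1]*res,y1-bx[:,0]*res]
    e=P[1]-P[0] if np.linalg.norm(P[1]-P[0])>np.linalg.norm(P[2]-P[1]) else P[2]-P[1]
    return P.mean(0),np.degrees(np.arctan2(e[1],e[0])),np.array([a,h])*res,m
E
python3 - <<'E'
from h import *
np.set_printoptions(precision=4,suppress=True)
s=read_state();w=capture("wrist");t=capture("top");sd=capture("side")
out=[]
for c in (w,t):
    M=pose(c,s);p,a,sz,m=encl(c,M,(.472,-.045));print(p,a,sz); out.append(m)
M=pose(t)
st=rect(t,M,.05,.57,.77,-.17,.07); 
st2=rect(w,pose(w,s),.052,.57,.77,-.17,.07)
img=np.zeros((600,800,3),np.uint8)
hs=[cv2.resize(o,(300,300)) for o in out]
img[:300,:300]=hs[0];img[:300,300:600]=hs[1]
img[300:600,:400]=cv2.resize(st,(360,300))[:, :400] if 0 else cv2.resize(st,(400,300))
img[300:600,400:]=cv2.resize(st2,(400,300))
cv2.imwrite("pics/r1.png",img[:,:,::-1])
L={}
for th in ("enclosure","hub","clamp_hinge","clamp_tip","pad_face"):
    R=[]
    for n,c in (("top",t),("side",sd)):
        rs=landmark_of(n,th); 
        g={"enclosure":(.472,-.045,0),"hub":(.455,.015,.027),"clamp_hinge":(.65,-.055,.075),"clamp_tip":(.65,-.055,.17),"pad_face":(.625,-.045,.027)}[th]
        q=proj(c,pose(c),g)[0]; rs=[r for r in rs if np.hypot(r["point"][1]-q[0],r["point"][0]-q[1])<20]
        if rs: R.append(ray(c,pose(c),rs[0]["point"]))
    print(th,len(R),tri(R) if len(R)>1 else None)
E
```

```text
[ 0.4744 -0.052 ] -74.64985 [0.0995 0.1195]
[ 0.3972 -0.1343] 180.0 [0.0445 0.0205]
enclosure 1 None
hub 1 None
clamp_hinge 2 [ 0.6517 -0.0551  0.0607]
clamp_tip 2 [ 0.6516 -0.0606  0.1754]
pad_face 2 [ 0.6304 -0.0535  0.0128]
```

View pics/r1.png

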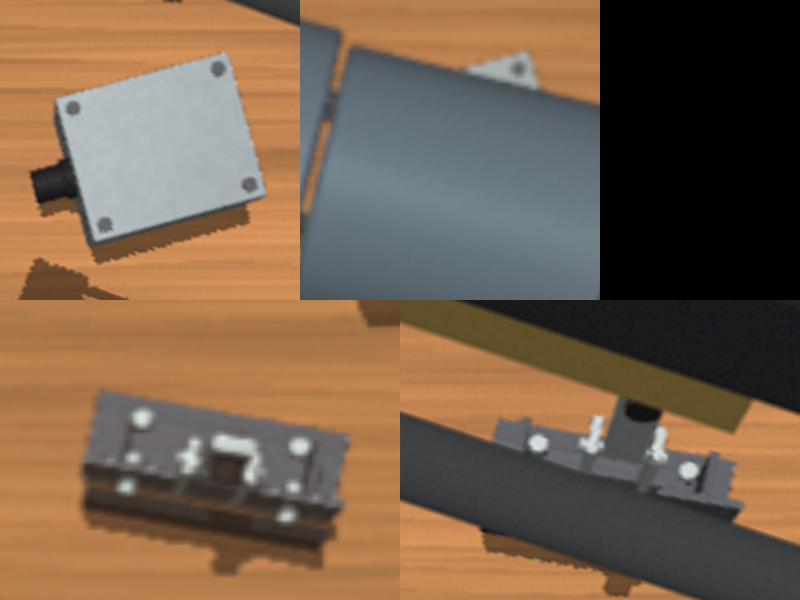

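The crop confirms the right object: grey, with the hub on its left (+y) end. The fitted top face is 99.5 x 119.5 mm at z = 0.056, centred at (0.474, -0.052). Next I need a closer look at the stand.

```bash
python3 -m jog '[{"tx":-4.6,"ty":1.1,"tz":0,"roll":0,"jaw":1},{"tx":-4.6,"ty":1.1,"tz":0,"roll":0,"jaw":1},{"tx":-4.6,"ty":1.1,"tz":0,"roll":0,"jaw":1},{"tx":-4.6,"ty":1.1,"tz":0,"roll":0,"jaw":1},{"tx":0,"ty":0,"tz":0,"roll":0,"jaw":1},{"tx":0,"ty":0,"tz":0,"roll":0,"jaw":1}]'
python3 - <<'E'
from h import *
np.set_printoptions(precision=4,suppress=True)
s=read_state();w=capture("wrist");M=pose(w,s);save(w,"w2.png"); print(M[:3,3])
t=cv2.imread("pics/top0.png")[:,:,::-1]
R=lambda z:rect(w,M,z,.58,.76,-.17,.07,.0006)
img=np.zeros((600,800,3),np.uint8);a,b=R(.05),R(.03);h=300
img[:300,:400]=a[:300,:400];img[300:600,:400]=b[:300,:400]
c=capture("top");c["img"]=t;img[:300,400:]=rect(c,pose(c),.05,.58,.76,-.17,.07,.0006)[:300,:400]
cc=w["img"][60:260,180:447];img[300:,400:]=cv2.resize(cc,(400,300))
cv2.imwrite("pics/r2.png",img[:,:,::-1])
for th,z in (("pad_face",.027),("press_stand",0),("clamp_hinge",.075),("clamp_tip",.173)):
    for r in landmark_of("wrist",th)[:1]: print(th,r["p"],r["point"],onz(w,M,r["point"],z))
E
```

```text
time_s: 5.35
position: [0.6306, -0.0166, 0.3899]
tcp_rot: [[-0.936, 0.351, -0.003], [0.351, 0.936, 0.001], [0.003, -0.0, -1.0]]
force: [-0.1, 0.3, -0.4]
opening: 1.0
grasp_force: 0.0
[0.565  0.008  0.5341]
pad_face 0.6 [171.6, 259.4] [ 0.6233 -0.0523  0.027 ]
press_stand 0.87 [166.6, 260.1] [ 0.6191 -0.0513  0.    ]
clamp_hinge 0.72 [196.7, 264.0] [ 0.6546 -0.0539  0.075 ]
clamp_tip 0.71 [208.4, 256.0] [ 0.6452 -0.0545  0.173 ]
```

View pics/r2.png

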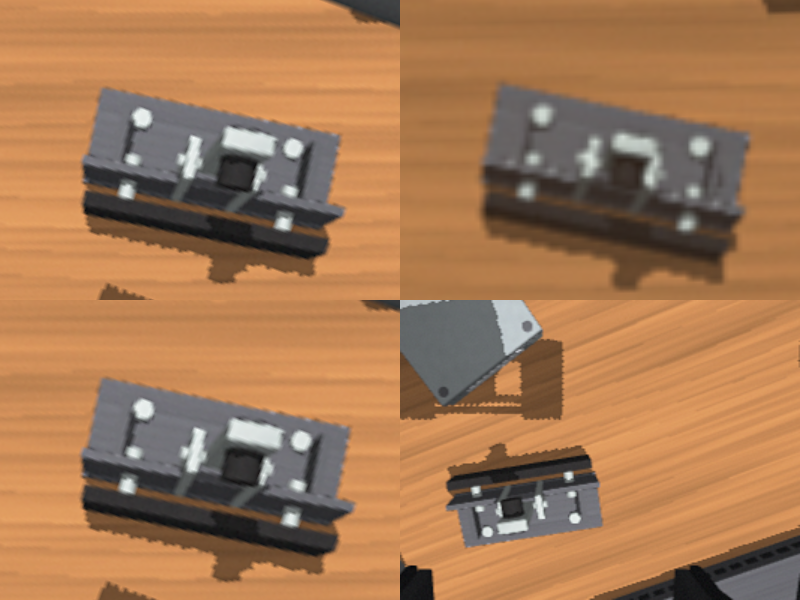

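Rectified at z = 0.05 (upper left), the stand's front plate top edge runs (83, 160) to (343, 210) and the pad's front edge (85, 205) to (320, 250). That puts the pad middle at about (0.623, -0.0505) with a yaw of -11°. The arm is up. I'll move over the hub.

```bash
python3 -m jog '[{"tx":2.55,"ty":-0.38,"tz":3.85,"roll":0,"jaw":1},{"tx":2.55,"ty":-0.38,"tz":3.85,"roll":0,"jaw":1},{"tx":2.55,"ty":-0.38,"tz":3.85,"roll":0,"jaw":1},{"tx":2.55,"ty":-0.38,"tz":3.85,"roll":0,"jaw":1},{"tx":2.55,"ty":-0.38,"tz":3.85,"roll":0,"jaw":1},{"tx":2.55,"ty":-0.38,"tz":3.85,"roll":0,"jaw":1},{"tx":2.55,"ty":-0.38,"tz":3.85,"roll":0,"jaw":1},{"tx":0,"ty":0,"tz":0,"roll":0.135,"jaw":1}]'
python3 -m jog '[{"tx":0,"ty":0,"tz":0,"roll":0.135,"jaw":1},{"tx":0,"ty":0,"tz":0,"roll":0.135,"jaw":1},{"tx":0,"ty":0,"tz":0,"roll":0.135,"jaw":1},{"tx":0,"ty":0,"tz":0,"roll":0.135,"jaw":1},{"tx":0,"ty":0,"tz":0,"roll":0.135,"jaw":1},{"tx":0,"ty":0,"tz":0,"roll":0.135,"jaw":1},{"tx":0,"ty":0,"tz":0,"roll":0,"jaw":1},{"tx":0,"ty":0,"tz":0,"roll":0,"jaw":1}]'
cat >> h.py <<'E'
SO=np.array([.623,-.0505]);SY=np.radians(-11.)
def s2w(x,y): return SO+np.array([np.cos(SY)*x-np.sin(SY)*y,np.sin(SY)*x+np.cos(SY)*y])
def w2s(p):
    d=np.asarray(p)[:2]-SO; return np.array([np.cos(SY)*d[0]+np.sin(SY)*d[1],-np.sin(SY)*d[0]+np.cos(SY)*d[1]])
def go(target,yang=None,s=None):
    # shift in cm (tool axes) to world xyz, then roll (rad) to bring tool y to world angle yang (deg)
    s=s or read_state();R=np.array(s["tcp_rot"]);d=R.T@(np.array(target)-s["position"])*100
    a=np.degrees(np.arctan2(R[1,1],R[0,1]));r=None if yang is None else -np.radians((yang-a+90)%180-90)
    print("tool shift cm",np.round(d,2),"roll",r,"y ang",round(a,2),"F",np.round(s["force"],1),"pos",np.round(s["position"],4),"stand",np.round(w2s(s["position"]),4),"t",s["time_s"])
E
python3 -c "
from h import *
go([.4543,.0213,.03],15.35)"
```

```text
time_s: 6.45
position: [0.4453, 0.0233, 0.119]
tcp_rot: [[-0.879, 0.477, -0.015], [0.477, 0.879, 0.003], [0.014, -0.004, -1.0]]
force: [-0.9, 0.6, 0.5]
opening: 0.999
grasp_force: 0.0
time_s: 7.25
position: [0.454, 0.0213, 0.1227]
tcp_rot: [[-0.267, 0.964, 0.001], [0.964, 0.267, -0.0], [-0.001, 0.001, -1.0]]
force: [0.5, 0.1, -0.3]
opening: 0.996
grasp_force: 0.0
tool shift cm [-0.01  0.02  9.27] roll 0.0019945162458869553 y ang 15.46 F [ 0.5  0.1 -0.3] pos [0.454  0.0213 0.1227] stand [-0.1796  0.0383] t 7.25
```

```bash
python3 -m jog '[{"tx":0,"ty":0,"tz":3,"roll":0,"jaw":1},{"tx":0,"ty":0,"tz":3,"roll":0,"jaw":1},{"tx":0,"ty":0,"tz":2,"roll":0,"jaw":1},{"tx":0,"ty":0,"tz":1.2,"roll":0,"jaw":1},{"tx":0,"ty":0,"tz":0,"roll":0,"jaw":0.5},{"tx":0,"ty":0,"tz":0,"roll":0,"jaw":0},{"tx":0,"ty":0,"tz":0,"roll":0,"jaw":0},{"tx":0,"ty":0,"tz":0,"roll":0,"jaw":0}]'
python3 -m jog '[{"tx":0,"ty":0,"tz":0,"roll":0,"jaw":0},{"tx":0,"ty":0,"tz":0,"roll":0,"jaw":0},{"tx":0,"ty":0,"tz":0,"roll":0,"jaw":0},{"tx":0,"ty":0,"tz":0,"roll":0,"jaw":0}]'
```

```text
time_s: 8.05
position: [0.4545, 0.0213, 0.031]
tcp_rot: [[-0.264, 0.964, 0.002], [0.964, 0.264, -0.0], [-0.001, 0.002, -1.0]]
force: [-1.0, -0.5, 0.3]
opening: 0.725
grasp_force: 0.0
time_s: 8.45
position: [0.4539, 0.0213, 0.0301]
tcp_rot: [[-0.264, 0.965, 0.0], [0.965, 0.264, -0.0], [-0.0, 0.0, -1.0]]
force: [-0.1, 0.4, -0.2]
opening: 0.358
grasp_force: 0.0
```

```bash
python3 -m jog '[{"tx":0,"ty":0,"tz":0,"roll":0,"jaw":0},{"tx":0,"ty":0,"tz":0,"roll":0,"jaw":0},{"tx":0,"ty":0,"tz":0,"roll":0,"jaw":0},{"tx":0,"ty":0,"tz":0,"roll":0,"jaw":0}]'
python3 -m jog '[{"tx":0,"ty":0.44,"tz":0,"roll":0.0575,"jaw":0},{"tx":0,"ty":0.44,"tz":0,"roll":0.0575,"jaw":0},{"tx":0,"ty":0.44,"tz":0,"roll":0.0575,"jaw":0},{"tx":0,"ty":0.44,"tz":0,"roll":0.0575,"jaw":0},{"tx":0,"ty":0.44,"tz":0,"roll":0.0575,"jaw":0},{"tx":0,"ty":0.44,"tz":0,"roll":0.0575,"jaw":0},{"tx":0,"ty":0.44,"tz":0,"roll":0.0575,"jaw":0},{"tx":0,"ty":0.44,"tz":0,"roll":0.0575,"jaw":0}]'
python3 -c "
from h import *
p=s2w(-.105,.076);go([*p,.03],-11)"
```

```text
time_s: 8.85
position: [0.4539, 0.0214, 0.0301]
tcp_rot: [[-0.264, 0.965, 0.0], [0.965, 0.264, -0.0], [-0.0, 0.0, -1.0]]
force: [-0.0, -0.4, 0.6]
opening: 0.263
grasp_force: 30.0
time_s: 9.65
position: [0.4888, 0.0236, 0.0301]
tcp_rot: [[0.193, 0.981, -0.0], [0.981, -0.193, -0.0], [-0.0, -0.0, -1.0]]
force: [-0.5, -0.2, 1.4]
opening: 0.263
grasp_force: 30.0
tool shift cm [2.89 4.08 0.01] roll -0.0025038455405793163 y ang -11.14 F [-0.5 -0.2  1.4] pos [0.4888 0.0236 0.0301] stand [-0.1459  0.0472] t 9.65
```

```bash
python3 -m jog '[{"tx":0.6,"ty":0.85,"tz":0,"roll":0,"jaw":0},{"tx":0.6,"ty":0.85,"tz":0,"roll":0,"jaw":0},{"tx":0.6,"ty":0.85,"tz":0,"roll":0,"jaw":0},{"tx":0.6,"ty":0.85,"tz":0,"roll":0,"jaw":0},{"tx":0.5,"ty":0.7,"tz":0,"roll":0,"jaw":0},{"tx":0,"ty":0,"tz":0,"roll":0,"jaw":0},{"tx":0,"ty":0,"tz":0,"roll":0,"jaw":1},{"tx":0,"ty":0,"tz":0,"roll":0,"jaw":1}]'
python3 -m jog '[{"tx":0,"ty":0,"tz":0,"roll":0,"jaw":1},{"tx":0,"ty":0,"tz":-2,"roll":0,"jaw":1},{"tx":0,"ty":0,"tz":-4,"roll":0,"jaw":1},{"tx":0,"ty":0,"tz":-4,"roll":0,"jaw":1},{"tx":0,"ty":0,"tz":0,"roll":-0.14,"jaw":1},{"tx":0,"ty":0,"tz":0,"roll":-0.14,"jaw":1},{"tx":0,"ty":0,"tz":0,"roll":-0.14,"jaw":1},{"tx":0,"ty":0,"tz":0,"roll":-0.14,"jaw":1}]'
python3 -c "
from h import *
c=capture('top');save(c,'t3.png');w=capture('wrist');save(w,'w3.png')
p=s2w(-.105-.05-.03,0);go([*p,.10],79)"
```

```text
time_s: 10.45
position: [0.5345, 0.0442, 0.0299]
tcp_rot: [[0.191, 0.982, 0.0], [0.982, -0.191, -0.0], [-0.0, 0.0, -1.0]]
force: [0.1, -0.3, 0.4]
opening: 0.375
grasp_force: 0.0
time_s: 11.25
position: [0.5344, 0.0441, 0.1302]
tcp_rot: [[-0.364, 0.931, 0.0], [0.931, 0.364, -0.0], [-0.0, 0.0, -1.0]]
force: [0.5, 0.4, -0.3]
opening: 0.988
grasp_force: 0.0
tool shift cm [ -2.21 -10.8    3.  ] roll -1.0120497178136203 y ang 21.01 F [ 0.2  0.8 -0. ] pos [0.5343 0.0441 0.13  ] stand [-0.1051  0.076 ] t 11.35
```

View pics/t3.png

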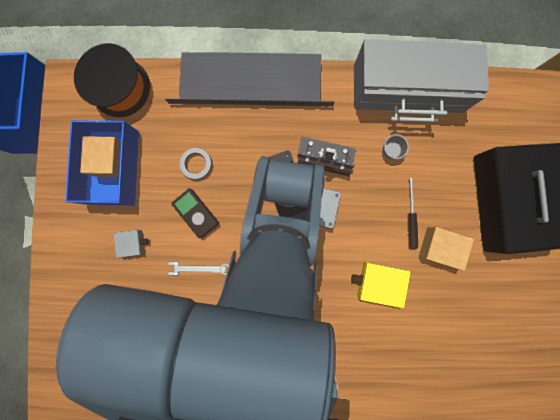

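The top view shows the arm covering most of the enclosure. Its visible right edge at (330, 208) now runs parallel to the stand, and the other things haven't moved. I'll go behind it to push.

```bash
python3 -m jog '[{"tx":-0.74,"ty":-3.6,"tz":0,"roll":0,"jaw":1},{"tx":-0.74,"ty":-3.6,"tz":0,"roll":0,"jaw":1},{"tx":-0.73,"ty":-3.6,"tz":0,"roll":0,"jaw":1},{"tx":0,"ty":0,"tz":0,"roll":-0.145,"jaw":1},{"tx":0,"ty":0,"tz":0,"roll":-0.145,"jaw":1},{"tx":0,"ty":0,"tz":0,"roll":-0.145,"jaw":1},{"tx":0,"ty":0,"tz":0,"roll":-0.145,"jaw":1},{"tx":0,"ty":0,"tz":0,"roll":-0.145,"jaw":1}]'
python3 -m jog '[{"tx":0,"ty":0,"tz":0,"roll":-0.145,"jaw":1},{"tx":0,"ty":0,"tz":0,"roll":-0.142,"jaw":1},{"tx":0,"ty":0,"tz":0,"roll":0,"jaw":1},{"tx":0,"ty":0,"tz":0,"roll":0,"jaw":1}]'
python3 - <<'E'
from h import *
np.set_printoptions(precision=4,suppress=True)
p=s2w(-.185,0);go([*p,.03],79)
s=read_state();c=capture("wrist");save(c,"w4.png");r=landmark_of("wrist","enclosure");M=pose(c,s)
print([(x["p"],x["point"],onz(c,M,x["point"],0)) for x in r[:2]])
E
```

```text
time_s: 12.15
position: [0.4416, -0.0153, 0.1301]
tcp_rot: [[-0.889, 0.459, 0.0], [0.459, 0.889, -0.0], [-0.0, 0.0, -1.0]]
force: [-0.3, 0.4, 0.0]
opening: 0.999
grasp_force: 0.0
time_s: 12.55
position: [0.4416, -0.0152, 0.13]
tcp_rot: [[-0.981, 0.195, 0.0], [0.195, 0.981, 0.0], [-0.0, 0.0, -1.0]]
force: [0.2, -0.2, -0.2]
opening: 0.999
grasp_force: 0.0
tool shift cm [ 0.02 -0.01 10.  ] roll -0.00456742619625582 y ang 78.74 F [ 0.2 -0.2 -0.2] pos [ 0.4416 -0.0152  0.13  ] stand [-0.1848  0.0001] t 12.55
[(0.85, [286.4, 282.1], array([ 0.5206, -0.0308,  0.    ]))]
```

```bash
python3 -m jog '[{"tx":0,"ty":0,"tz":4,"roll":0,"jaw":1},{"tx":0,"ty":0,"tz":4,"roll":0,"jaw":1},{"tx":0,"ty":0,"tz":1.7,"roll":0,"jaw":1},{"tx":-0.9,"ty":0,"tz":0,"roll":0,"jaw":1},{"tx":-0.9,"ty":0,"tz":0,"roll":0,"jaw":1},{"tx":-0.7,"ty":0,"tz":0,"roll":0,"jaw":1},{"tx":-0.7,"ty":0,"tz":0,"roll":0,"jaw":1},{"tx":-0.7,"ty":0,"tz":0,"roll":0,"jaw":1}]'
python3 -m jog '[{"tx":-0.7,"ty":0,"tz":0,"roll":0,"jaw":1},{"tx":-0.7,"ty":0,"tz":0,"roll":0,"jaw":1},{"tx":-0.7,"ty":0,"tz":0,"roll":0,"jaw":1},{"tx":-0.5,"ty":0,"tz":0,"roll":0,"jaw":1},{"tx":-0.5,"ty":0,"tz":0,"roll":0,"jaw":1},{"tx":0,"ty":0,"tz":0,"roll":0,"jaw":1}]'
python3 -c "
from h import *
p=s2w(-.1005,0);go([*p,.033],79)"
```

```text
time_s: 13.45
position: [0.4793, -0.0223, 0.034]
tcp_rot: [[-0.982, 0.191, -0.002], [0.191, 0.982, 0.0], [0.002, 0.0, -1.0]]
force: [-5.6, 1.0, 3.4]
opening: 1.0
grasp_force: 2.5
time_s: 14.05
position: [0.5124, -0.029, 0.0331]
tcp_rot: [[-0.982, 0.191, 0.004], [0.191, 0.982, -0.001], [-0.004, -0.0, -1.0]]
force: [-1.0, 0.2, 1.1]
opening: 1.006
grasp_force: 0.4
tool shift cm [-1.22  0.    0.01] roll 5.6541689882285026e-05 y ang 79.0 F [-1.   0.2  1.1] pos [ 0.5124 -0.029   0.0331] stand [-0.1127 -0.    ] t 14.05
```

```bash
python3 -m jog '[{"tx":-0.3,"ty":0,"tz":0,"roll":0,"jaw":1},{"tx":-0.3,"ty":0,"tz":0,"roll":0,"jaw":1},{"tx":0,"ty":0,"tz":0,"roll":0,"jaw":1},{"tx":0,"ty":0,"tz":0,"roll":0,"jaw":1}]'
python3 -m jog '[{"tx":-0.3,"ty":0,"tz":0,"roll":0,"jaw":1},{"tx":-0.3,"ty":0,"tz":0,"roll":0,"jaw":1},{"tx":0,"ty":0,"tz":0,"roll":0,"jaw":1},{"tx":0,"ty":0,"tz":0,"roll":0,"jaw":1},{"tx":0,"ty":0,"tz":0,"roll":0,"jaw":1}]'
python3 - <<'E'
from h import *
p=s2w(-.1005,0);go([*p,.033],79)
c=capture("side");save(c,"s5.png")
M=pose(c);q=proj(c,M,[*s2w(0,0),.05])[0].astype(int);print(q)
cv2.imwrite("pics/s5c.png",cv2.resize(c["img"][q[1]-50:q[1]+60,q[0]-85:q[0]+65,::-1],None,fx=5,fy=5,interpolation=cv2.INTER_CUBIC))
E
```

```text
time_s: 14.45
position: [0.5154, -0.0294, 0.0329]
tcp_rot: [[-0.982, 0.191, -0.002], [0.191, 0.982, 0.001], [0.002, 0.0, -1.0]]
force: [-4.6, 0.2, 3.5]
opening: 1.002
grasp_force: 2.5
time_s: 14.95
position: [0.5188, -0.0299, 0.0329]
tcp_rot: [[-0.981, 0.192, -0.007], [0.192, 0.981, 0.002], [0.007, 0.0, -1.0]]
force: [-9.4, 0.6, 7.0]
opening: 0.999
grasp_force: 4.5
tool shift cm [-0.57 -0.03 -0.01] roll -0.0008116305758845879 y ang 78.95 F [-9.4  0.6  7. ] pos [ 0.5188 -0.0299  0.0329] stand [-0.1062  0.0003] t 14.95
[330 218]
```

View pics/s5c.png

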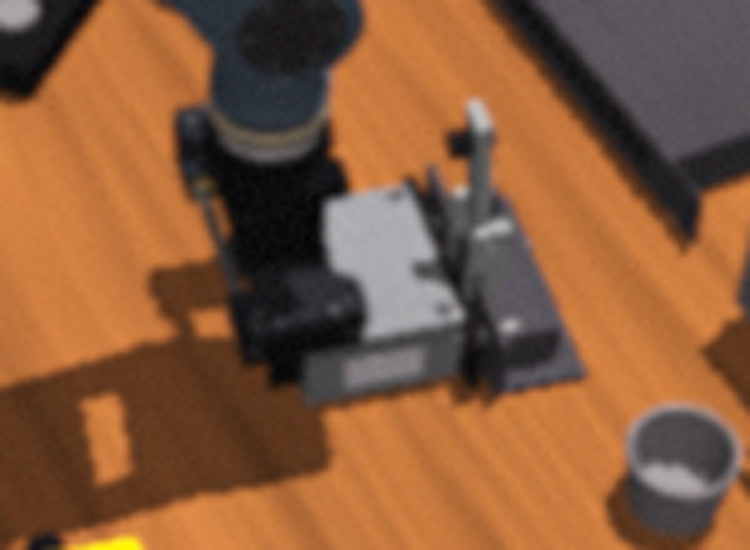

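The side crop shows both fingers behind the enclosure, the long side against the pad at about (450, 260), and the hold-down arm upright. The arm is compliant, so I'll push further and watch force against displacement.

```bash
python3 -m jog '[{"tx":-0.25,"ty":0,"tz":0,"roll":0,"jaw":1},{"tx":-0.25,"ty":0,"tz":0,"roll":0,"jaw":1},{"tx":0,"ty":0,"tz":0,"roll":0,"jaw":1},{"tx":0,"ty":0,"tz":0,"roll":0,"jaw":1}]'
python3 -m jog '[{"tx":-0.25,"ty":0,"tz":0,"roll":0,"jaw":1},{"tx":-0.25,"ty":0,"tz":0,"roll":0,"jaw":1},{"tx":0,"ty":0,"tz":0,"roll":0,"jaw":1},{"tx":0,"ty":0,"tz":0,"roll":0,"jaw":1}]'
python3 -m jog '[{"tx":-0.25,"ty":0,"tz":0,"roll":0,"jaw":1},{"tx":-0.25,"ty":0,"tz":0,"roll":0,"jaw":1},{"tx":0,"ty":0,"tz":0,"roll":0,"jaw":1},{"tx":0,"ty":0,"tz":0,"roll":0,"jaw":1}]'
python3 -c "
from h import *
p=s2w(-.0855,0);go([*p,.033],79)"
```

```text
time_s: 15.4
position: [0.5211, -0.0303, 0.0329]
tcp_rot: [[-0.981, 0.192, -0.012], [0.192, 0.981, 0.003], [0.013, 0.001, -1.0]]
force: [-13.0, 1.1, 9.4]
opening: 0.999
grasp_force: 6.5
time_s: 15.8
position: [0.5236, -0.0306, 0.0328]
tcp_rot: [[-0.981, 0.193, -0.017], [0.193, 0.981, 0.005], [0.018, 0.001, -1.0]]
force: [-15.8, 2.2, 14.3]
opening: 0.998
grasp_force: 8.3
time_s: 16.2
position: [0.5257, -0.0309, 0.0327]
tcp_rot: [[-0.981, 0.193, -0.023], [0.193, 0.981, 0.006], [0.024, 0.001, -1.0]]
force: [-21.0, 2.8, 18.0]
opening: 1.005
grasp_force: 10.4
tool shift cm [-1.38 -0.07 -0.06] roll -0.0025669630178988085 y ang 78.85 F [-21.    2.8  18. ] pos [ 0.5257 -0.0309  0.0327] stand [-0.0993  0.0007] t 16.2
```

```bash
python3 -m jog '[{"tx":-0.25,"ty":0,"tz":0,"roll":0,"jaw":1},{"tx":-0.25,"ty":0,"tz":0,"roll":0,"jaw":1},{"tx":0,"ty":0,"tz":0,"roll":0,"jaw":1},{"tx":0,"ty":0,"tz":0,"roll":0,"jaw":1},{"tx":0,"ty":0,"tz":0,"roll":0,"jaw":1}]'
python3 - <<'E'
from h import *
p=s2w(-.0855,0);go([*p,.033],79)
c=capture("top");save(c,"t6.png");d=capture("side")
a=c["img"][130:215,265:375];b=d["img"][180:265,260:370]
cv2.imwrite("pics/c6.png",np.hstack([cv2.resize(x,(400,310),interpolation=cv2.INTER_CUBIC) for x in(a,b)])[:,:,::-1])
E
```

```text
time_s: 16.7
position: [0.5256, -0.0307, 0.0325]
tcp_rot: [[-0.981, 0.193, -0.034], [0.193, 0.981, 0.008], [0.035, 0.002, -0.999]]
force: [-28.6, 1.2, 21.6]
opening: 1.0
grasp_force: 14.1
tool shift cm [-1.39 -0.08 -0.1 ] roll -0.002426043683988103 y ang 78.86 F [-28.6   1.2  21.6] pos [ 0.5256 -0.0307  0.0325] stand [-0.0994  0.0008] t 16.7
```

View pics/c6.png

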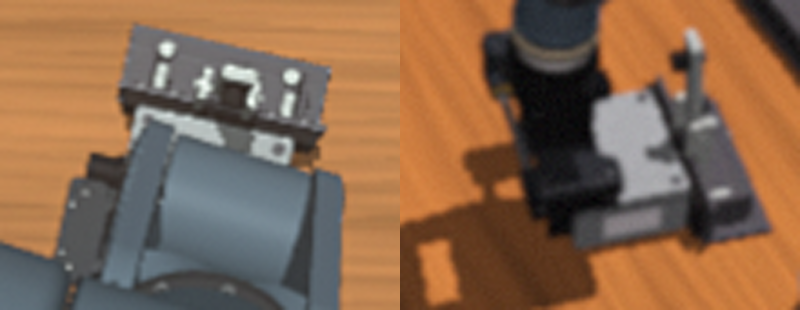

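The last 5 mm of command gave no motion and 7.6 N more force, so the pad is at its stop. The picture shows the long side flat against the pad and the arm upright, so step 1 is done. I'll retreat, lift and go to the hub.

```bash
python3 -m jog '[{"tx":0.7,"ty":0,"tz":0,"roll":0,"jaw":1},{"tx":0.7,"ty":0,"tz":0,"roll":0,"jaw":1},{"tx":0.7,"ty":0,"tz":0,"roll":0,"jaw":1},{"tx":0.9,"ty":0,"tz":0,"roll":0,"jaw":1},{"tx":1,"ty":0,"tz":0,"roll":0,"jaw":1},{"tx":1.5,"ty":0,"tz":0,"roll":0,"jaw":1},{"tx":2,"ty":0,"tz":0,"roll":0,"jaw":1},{"tx":0,"ty":0,"tz":0,"roll":0,"jaw":1}]'
python3 -m jog '[{"tx":0,"ty":0,"tz":-4,"roll":0,"jaw":1},{"tx":0,"ty":0,"tz":-4,"roll":0,"jaw":1},{"tx":0,"ty":0,"tz":-4,"roll":0,"jaw":1},{"tx":0,"ty":0,"tz":-4,"roll":0,"jaw":1},{"tx":0,"ty":0,"tz":-4,"roll":0,"jaw":1},{"tx":-3,"ty":3,"tz":0,"roll":0,"jaw":1},{"tx":-3,"ty":3,"tz":0,"roll":0,"jaw":0.6},{"tx":0,"ty":0,"tz":0,"roll":0,"jaw":0.6}]'
python3 - <<'E'
from h import *
np.set_printoptions(precision=4,suppress=True)
s=read_state();c=capture("wrist");save(c,"w7.png");M=pose(c,s)
for t in("enclosure","hub"):
    for r in landmark_of("wrist",t)[:2]:
        P=onz(c,M,r["point"],0 if t=="enclosure" else .027);print(t,r["p"],r["point"],P,w2s(P))
try:
    p,a,sz,m=encl(c,M,s2w(-.052,0));print(p,w2s(p),a,sz)
except Exception as e: print(e)
p=s2w(-.052,.076);go([*p,.10],-11)
E
```

```text
time_s: 17.6
position: [0.4657, -0.0197, 0.0331]
tcp_rot: [[-0.982, 0.19, -0.003], [0.19, 0.982, 0.001], [0.003, 0.0, -1.0]]
force: [0.3, 0.0, -0.8]
opening: 1.003
grasp_force: 0.0
time_s: 18.4
position: [0.5451, 0.0285, 0.2351]
tcp_rot: [[-0.982, 0.188, 0.011], [0.188, 0.982, -0.001], [-0.011, 0.001, -1.0]]
force: [-0.6, -0.3, -0.1]
opening: 0.898
grasp_force: 0.0
hub 0.93 [221.8, 291.3] [0.5901 0.0311 0.027 ] [-0.0478  0.0738]
[ 0.5734 -0.0397] [-0.0507  0.0012] -101.30993282278396 [0.12   0.0914]
tool shift cm [-4.56  1.6  13.3 ] roll -1.5698940803769856 y ang 79.05 F [-0.3 -0.6 -1.1] pos [0.5386 0.0271 0.233 ] stand [-0.0976  0.0601] t 18.55
```

```bash
python3 -m jog '[{"tx":0,"ty":0,"tz":0,"roll":0.143,"jaw":0.55},{"tx":0,"ty":0,"tz":0,"roll":0.143,"jaw":0.55},{"tx":0,"ty":0,"tz":0,"roll":0.143,"jaw":0.55},{"tx":0,"ty":0,"tz":0,"roll":0.143,"jaw":0.55},{"tx":0,"ty":0,"tz":0,"roll":0.143,"jaw":0.55},{"tx":0,"ty":0,"tz":0,"roll":0.143,"jaw":0.55},{"tx":0,"ty":0,"tz":0,"roll":0.143,"jaw":0.55},{"tx":0,"ty":0,"tz":0,"roll":0.143,"jaw":0.55}]'
python3 -m jog '[{"tx":0,"ty":0,"tz":0,"roll":0.143,"jaw":0.55},{"tx":0,"ty":0,"tz":0,"roll":0.143,"jaw":0.55},{"tx":0,"ty":0,"tz":0,"roll":0.141,"jaw":0.55},{"tx":0.8,"ty":2.4,"tz":4,"roll":0,"jaw":0.55},{"tx":0.8,"ty":2.4,"tz":4,"roll":0,"jaw":0.55},{"tx":0,"ty":0,"tz":2,"roll":0,"jaw":0.55},{"tx":0,"ty":0,"tz":0,"roll":0,"jaw":0.55},{"tx":0,"ty":0,"tz":0,"roll":0,"jaw":0.55}]'
python3 -c "
from h import *
p=s2w(-.049,.076);go([*p,.03],-11)"
```

```text
time_s: 19.35
position: [0.5375, 0.0263, 0.2329]
tcp_rot: [[-0.226, 0.974, -0.001], [0.974, 0.226, -0.0], [0.0, -0.001, -1.0]]
force: [-0.5, 0.6, -0.4]
opening: 0.546
grasp_force: 0.0
time_s: 20.15
position: [0.5878, 0.0332, 0.133]
tcp_rot: [[0.192, 0.981, -0.002], [0.981, -0.192, 0.0], [-0.0, -0.002, -1.0]]
force: [1.1, -0.1, 0.7]
opening: 0.55
grasp_force: 0.0
tool shift cm [ 0.06  0.17 10.3 ] roll -0.0008524350662729079 y ang -11.05 F [ 1.1 -0.1  0.7] pos [0.5878 0.0332 0.133 ] stand [-0.0505  0.0754] t 20.15
```

```bash
python3 -m jog '[{"tx":0.05,"ty":0.15,"tz":3.5,"roll":0,"jaw":0.55},{"tx":0,"ty":0,"tz":3.5,"roll":0,"jaw":0.55},{"tx":0,"ty":0,"tz":2,"roll":0,"jaw":0.55},{"tx":0,"ty":0,"tz":1.2,"roll":0,"jaw":0.55},{"tx":0,"ty":0,"tz":0,"roll":0,"jaw":0},{"tx":0,"ty":0,"tz":0,"roll":0,"jaw":0},{"tx":0,"ty":0,"tz":0,"roll":0,"jaw":0},{"tx":0,"ty":0,"tz":0,"roll":0,"jaw":0}]'
python3 -m jog '[{"tx":0,"ty":0,"tz":0,"roll":0,"jaw":0},{"tx":0,"ty":0,"tz":0,"roll":0,"jaw":0},{"tx":0,"ty":0,"tz":0,"roll":0,"jaw":0},{"tx":0,"ty":0,"tz":0,"roll":0,"jaw":0},{"tx":0,"ty":-0.4,"tz":0,"roll":0,"jaw":0},{"tx":0,"ty":-0.8,"tz":0,"roll":0,"jaw":0},{"tx":0,"ty":-0.9,"tz":0,"roll":0,"jaw":0},{"tx":0,"ty":-0.9,"tz":0,"roll":0,"jaw":0}]'
```

```text
time_s: 20.95
position: [0.5914, 0.0337, 0.0325]
tcp_rot: [[0.191, 0.982, 0.003], [0.982, -0.191, -0.0], [0.0, 0.003, -1.0]]
force: [-0.3, -0.8, 2.4]
opening: 0.273
grasp_force: 6.2
time_s: 21.75
position: [0.5643, 0.039, 0.0325]
tcp_rot: [[0.19, 0.982, 0.009], [0.982, -0.19, -0.002], [0.0, 0.009, -1.0]]
force: [4.9, -0.5, 5.3]
opening: 0.26
grasp_force: 30.0
```

```bash
python3 -m jog '[{"tx":0,"ty":-0.9,"tz":0,"roll":0,"jaw":0},{"tx":0,"ty":-0.9,"tz":0,"roll":0,"jaw":0},{"tx":0,"ty":-0.9,"tz":0,"roll":0,"jaw":0},{"tx":0,"ty":-0.9,"tz":0,"roll":0,"jaw":0},{"tx":0,"ty":-0.9,"tz":0,"roll":0,"jaw":0},{"tx":0,"ty":-0.4,"tz":0,"roll":0,"jaw":0},{"tx":-0.037,"ty":-0.745,"tz":0,"roll":-0.0982,"jaw":0},{"tx":-0.037,"ty":-0.745,"tz":0,"roll":-0.0982,"jaw":0}]'
python3 -m jog '[{"tx":-0.037,"ty":-0.745,"tz":0,"roll":-0.0982,"jaw":0},{"tx":-0.037,"ty":-0.745,"tz":0,"roll":-0.0982,"jaw":0},{"tx":-0.037,"ty":-0.745,"tz":0,"roll":-0.0982,"jaw":0},{"tx":-0.037,"ty":-0.745,"tz":0,"roll":-0.0982,"jaw":0},{"tx":-0.037,"ty":-0.745,"tz":0,"roll":-0.0982,"jaw":0},{"tx":-0.037,"ty":-0.745,"tz":0,"roll":-0.0982,"jaw":0},{"tx":-0.037,"ty":-0.745,"tz":0,"roll":-0.0982,"jaw":0},{"tx":0,"ty":0,"tz":0,"roll":0,"jaw":0}]'
python3 -c "
from h import *
p=s2w(-.206,0);go([*p,.03],79)
c=capture('side');save(c,'s8.png')"
```

```text
time_s: 22.55
position: [0.5016, 0.0503, 0.0325]
tcp_rot: [[-0.008, 1.0, 0.01], [1.0, 0.008, -0.001], [-0.001, 0.01, -1.0]]
force: [5.3, 1.2, 7.9]
opening: 0.263
grasp_force: 30.0
time_s: 23.35
position: [0.4519, 0.0326, 0.0323]
tcp_rot: [[-0.64, 0.769, 0.007], [0.769, 0.64, -0.001], [-0.005, 0.004, -1.0]]
force: [2.9, 1.4, 10.7]
opening: 0.266
grasp_force: 30.1
tool shift cm [-1.37 -5.19  0.22] roll -0.6847394108912274 y ang 39.77 F [ 2.9  1.4 10.7] pos [0.4519 0.0326 0.0323] stand [-0.1838  0.0489] t 23.35
```

View pics/s8.png

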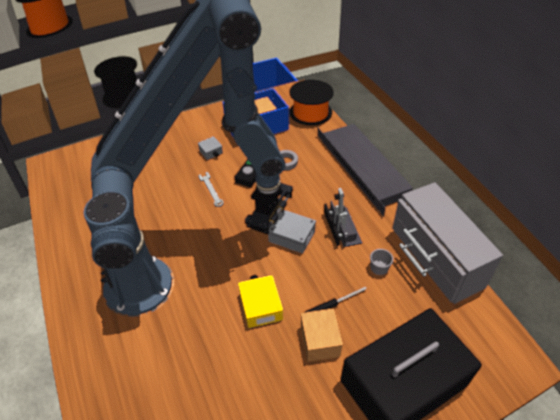

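The side view shows the enclosure at (293, 230), mid-turn and flat, gripped by its hub; the arm is up and the bystanders are in place. I'll finish the turn.

```bash
python3 -m jog '[{"tx":-0.037,"ty":-0.745,"tz":-0.1,"roll":-0.0979,"jaw":0},{"tx":-0.037,"ty":-0.745,"tz":-0.05,"roll":-0.0979,"jaw":0},{"tx":-0.037,"ty":-0.745,"tz":0,"roll":-0.0979,"jaw":0},{"tx":-0.037,"ty":-0.745,"tz":0,"roll":-0.0979,"jaw":0},{"tx":-0.037,"ty":-0.745,"tz":0,"roll":-0.0979,"jaw":0},{"tx":-0.037,"ty":-0.745,"tz":0,"roll":-0.0979,"jaw":0},{"tx":-0.037,"ty":-0.745,"tz":0,"roll":-0.0979,"jaw":0},{"tx":0,"ty":0,"tz":0,"roll":0,"jaw":0}]'
python3 -c "
from h import *
p=s2w(-.206,0);go([*p,.03],79)"
```

```text
time_s: 24.2
position: [0.4222, -0.0113, 0.0325]
tcp_rot: [[-0.981, 0.193, -0.002], [0.193, 0.981, 0.001], [0.002, 0.0, -1.0]]
force: [-0.3, -0.1, 0.2]
opening: 0.267
grasp_force: 30.0
tool shift cm [ 0.14 -0.02  0.25] roll -0.0026276720408548427 y ang 78.85 F [-0.3 -0.1  0.2] pos [ 0.4222 -0.0113  0.0325] stand [-2.046e-01  2.000e-04] t 24.2
```

```bash
python3 -m jog '[{"tx":-0.5,"ty":0,"tz":0,"roll":-0.0026,"jaw":0},{"tx":-0.75,"ty":0,"tz":0,"roll":0,"jaw":0},{"tx":-0.75,"ty":0,"tz":0,"roll":0,"jaw":0},{"tx":-0.75,"ty":0,"tz":0,"roll":0,"jaw":0},{"tx":-0.75,"ty":0,"tz":0,"roll":0,"jaw":0},{"tx":-0.75,"ty":0,"tz":0,"roll":0,"jaw":0},{"tx":-0.75,"ty":0,"tz":0,"roll":0,"jaw":0},{"tx":-0.5,"ty":0,"tz":0,"roll":0,"jaw":0}]'
python3 -m jog '[{"tx":0,"ty":0,"tz":0,"roll":0,"jaw":0},{"tx":0,"ty":0,"tz":0,"roll":0,"jaw":0.72},{"tx":0,"ty":0,"tz":0,"roll":0,"jaw":0.72},{"tx":0,"ty":0,"tz":0,"roll":0,"jaw":0.72},{"tx":0,"ty":0,"tz":0,"roll":0,"jaw":0.72},{"tx":0,"ty":0,"tz":0,"roll":0,"jaw":0.72}]'
python3 -c "
from h import *
p=s2w(-.1195,0);go([*p,.0325],79)"
```

```text
time_s: 25.0
position: [0.4721, -0.0193, 0.0325]
tcp_rot: [[-0.982, 0.191, -0.012], [0.191, 0.982, 0.003], [0.012, 0.001, -1.0]]
force: [-7.5, 1.3, 9.1]
opening: 0.266
grasp_force: 30.0
time_s: 25.6
position: [0.4778, -0.0217, 0.0325]
tcp_rot: [[-0.982, 0.19, 0.0], [0.19, 0.982, -0.0], [-0.0, -0.0, -1.0]]
force: [-0.1, -0.2, -0.2]
opening: 0.632
grasp_force: 0.0
tool shift cm [-2.85 -0.06  0.  ] roll 0.0006131144393061009 y ang 79.04 F [-0.1 -0.2 -0.2] pos [ 0.4778 -0.0217  0.0325] stand [-0.148   0.0006] t 25.6
```

```bash
python3 -m jog '[{"tx":-0.5,"ty":0,"tz":0,"roll":0,"jaw":0.72},{"tx":-0.5,"ty":0,"tz":0,"roll":0,"jaw":0.72},{"tx":-0.5,"ty":0,"tz":0,"roll":0,"jaw":0.72},{"tx":-0.5,"ty":0,"tz":0,"roll":0,"jaw":0.72},{"tx":-0.4,"ty":0,"tz":0,"roll":0,"jaw":0.72},{"tx":0,"ty":0,"tz":0,"roll":0,"jaw":0.72},{"tx":0,"ty":0,"tz":0,"roll":0,"jaw":0.72}]'
python3 - <<'E'
from h import *
np.set_printoptions(precision=4,suppress=True)
p=s2w(-.1195,0);go([*p,.0325],79)
s=read_state();c=capture("wrist");save(c,"w9.png");M=pose(c,s)
r=landmark_of("wrist","hub")
for x in r[:1]:
    P=onz(c,M,x["point"],.027);print("hub",x["p"],P,w2s(P))
E
```

```text
time_s: 26.3
position: [0.4985, -0.0254, 0.0324]
tcp_rot: [[-0.982, 0.191, -0.006], [0.191, 0.982, 0.002], [0.006, 0.001, -1.0]]
force: [-5.6, 1.0, 3.2]
opening: 0.719
grasp_force: 3.2
tool shift cm [-0.75 -0.09 -0.02] roll 0.000205320319500017 y ang 79.01 F [-5.6  1.   3.2] pos [ 0.4985 -0.0254  0.0324] stand [-0.127   0.0009] t 26.3
hub 0.57 [ 0.4949 -0.0254  0.027 ] [-0.1305  0.0002]
```

```bash
python3 -m jog '[{"tx":-0.3,"ty":0,"tz":0,"roll":0,"jaw":0.72},{"tx":-0.3,"ty":0,"tz":0,"roll":0,"jaw":0.72},{"tx":0,"ty":0,"tz":0,"roll":0,"jaw":0.72},{"tx":0,"ty":0,"tz":0,"roll":0,"jaw":0.72}]'
python3 -m jog '[{"tx":-0.3,"ty":0,"tz":0,"roll":0,"jaw":0.72},{"tx":-0.3,"ty":0,"tz":0,"roll":0,"jaw":0.72},{"tx":0,"ty":0,"tz":0,"roll":0,"jaw":0.72},{"tx":0,"ty":0,"tz":0,"roll":0,"jaw":0.72}]'
python3 -m jog '[{"tx":-0.3,"ty":0,"tz":0,"roll":0,"jaw":0.72},{"tx":-0.3,"ty":0,"tz":0,"roll":0,"jaw":0.72},{"tx":0,"ty":0,"tz":0,"roll":0,"jaw":0.72},{"tx":0,"ty":0,"tz":0,"roll":0,"jaw":0.72},{"tx":0,"ty":0,"tz":0,"roll":0,"jaw":0.72}]'
python3 -c "
from h import *
p=s2w(-.1195,0);go([*p,.0325],79)"
```

```text
time_s: 26.8
position: [0.5008, -0.0256, 0.0324]
tcp_rot: [[-0.981, 0.191, -0.013], [0.191, 0.982, 0.004], [0.014, 0.001, -1.0]]
force: [-12.1, 1.1, 9.3]
opening: 0.719
grasp_force: 5.9
time_s: 27.2
position: [0.5035, -0.0259, 0.0324]
tcp_rot: [[-0.981, 0.192, -0.02], [0.192, 0.981, 0.005], [0.021, 0.001, -1.0]]
force: [-17.5, 2.3, 13.3]
opening: 0.721
grasp_force: 8.3
time_s: 27.7
position: [0.5061, -0.0262, 0.0323]
tcp_rot: [[-0.981, 0.192, -0.027], [0.192, 0.981, 0.007], [0.028, 0.002, -1.0]]
force: [-20.2, 2.2, 17.1]
opening: 0.721
grasp_force: 10.6
tool shift cm [ 0.01 -0.16 -0.02] roll -0.001352819246649331 y ang 78.92 F [-20.2   2.2  17.1] pos [ 0.5061 -0.0262  0.0323] stand [-0.1194  0.0016] t 27.7
```

```bash
python3 -m jog '[{"tx":-0.2,"ty":0,"tz":0,"roll":0,"jaw":0.72},{"tx":-0.2,"ty":0,"tz":0,"roll":0,"jaw":0.72},{"tx":0,"ty":0,"tz":0,"roll":0,"jaw":0.72},{"tx":0,"ty":0,"tz":0,"roll":0,"jaw":0.72},{"tx":0,"ty":0,"tz":0,"roll":0,"jaw":0.72}]'
python3 -m jog '[{"tx":0.6,"ty":0,"tz":0,"roll":0,"jaw":0.72},{"tx":0.6,"ty":0,"tz":0,"roll":0,"jaw":0.72},{"tx":0.6,"ty":0,"tz":0,"roll":0,"jaw":0.72},{"tx":0.6,"ty":0,"tz":0,"roll":0,"jaw":0.72},{"tx":0.6,"ty":0,"tz":0,"roll":0,"jaw":0.72},{"tx":0.6,"ty":0,"tz":0,"roll":0,"jaw":0.72},{"tx":0.6,"ty":0,"tz":0,"roll":0,"jaw":0.72},{"tx":0,"ty":0,"tz":0,"roll":0,"jaw":0.72}]'
python3 -c "
from h import *
p=s2w(-.1195,0);go([*p,.0325],79)"
```

```text
time_s: 28.2
position: [0.506, -0.0261, 0.0321]
tcp_rot: [[-0.981, 0.192, -0.035], [0.192, 0.981, 0.009], [0.036, 0.002, -0.999]]
force: [-26.2, 2.0, 20.8]
opening: 0.722
grasp_force: 13.5
time_s: 29.0
position: [0.4809, -0.0223, 0.0327]
tcp_rot: [[-0.982, 0.19, -0.0], [0.19, 0.982, 0.0], [0.0, -0.0, -1.0]]
force: [-0.0, -0.8, -0.7]
opening: 0.72
grasp_force: 0.0
tool shift cm [-2.54 -0.06  0.02] roll 0.000945670718832215 y ang 79.05 F [-0.  -0.8 -0.7] pos [ 0.4809 -0.0223  0.0327] stand [-0.1449  0.0006] t 29.0
```

The stop was reached again (no motion, force up), so the end press is done. I'll lift, close the jaws, pass over the upright arm to behind it, and check the enclosure's pose from there.

```bash
python3 -m jog '[{"tx":0,"ty":0,"tz":-3,"roll":0,"jaw":0.72},{"tx":0,"ty":0,"tz":-4.5,"roll":0,"jaw":0.72},{"tx":0,"ty":0,"tz":-4.7,"roll":0,"jaw":0},{"tx":0,"ty":0,"tz":-4.7,"roll":0,"jaw":0},{"tx":0,"ty":0,"tz":-4.7,"roll":0,"jaw":0},{"tx":-4.5,"ty":0,"tz":0,"roll":0,"jaw":0},{"tx":-4.5,"ty":0,"tz":0,"roll":0,"jaw":0},{"tx":-4.5,"ty":0,"tz":0,"roll":0,"jaw":0}]'
python3 -m jog '[{"tx":-4.5,"ty":0,"tz":0,"roll":0,"jaw":0},{"tx":-4,"ty":0,"tz":0,"roll":0,"jaw":0},{"tx":0,"ty":0,"tz":0,"roll":0,"jaw":0},{"tx":0,"ty":0,"tz":0,"roll":0,"jaw":0}]'
python3 - <<'E'
from h import *
np.set_printoptions(precision=4,suppress=True)
p=s2w(.068,0);go([*p,.158],79)
s=read_state();c=capture("wrist");save(c,"w10.png");M=pose(c,s)
p,a,sz,m=encl(c,M,s2w(-.062,0));print(p,w2s(p),a,sz)
for t,z in(("hub",.027),("clamp_tip",.173),("clamp_hinge",.075),("end_tag",.027),("pad_face",.027)):
    for x in landmark_of("wrist",t)[:1]:
        P=onz(c,M,x["point"],z);print(t,x["p"],x["point"],P,w2s(P))
d=capture("side")["img"][170:275,250:390]
cv2.imwrite("pics/c10.png",np.hstack([cv2.resize(c["img"],(400,300)),cv2.resize(d,(400,300),interpolation=cv2.INTER_CUBIC)])[:,:,::-1])
E
```

```text
time_s: 29.8
position: [0.6159, -0.0484, 0.2503]
tcp_rot: [[-0.982, 0.19, 0.003], [0.19, 0.982, -0.001], [-0.004, -0.0, -1.0]]
force: [-0.4, 0.5, -0.0]
opening: 0.261
grasp_force: 0.0
time_s: 30.2
position: [0.6974, -0.0642, 0.2475]
tcp_rot: [[-0.982, 0.19, -0.002], [0.19, 0.982, 0.0], [0.002, 0.0, -1.0]]
force: [-0.7, 1.0, -0.3]
opening: 0.015
grasp_force: 0.0
tool shift cm [ 0.74 -0.07  8.95] roll 0.0008283309832909513 y ang 79.05 F [-0.7  1.  -0.3] pos [ 0.6974 -0.0642  0.2475] stand [0.0756 0.0007] t 30.2
[ 0.5691 -0.0303] [-0.0568  0.0095] -11.0702027725982 [0.0846 0.0936]
clamp_tip 0.73 [151.7, 277.4] [ 0.6469 -0.0577  0.173 ] [ 0.0248 -0.0025]
clamp_hinge 0.65 [151.4, 281.8] [ 0.6558 -0.0564  0.075 ] [0.0333 0.0005]
end_tag 0.65 [115.1, 279.3] [ 0.6209 -0.0525  0.027 ] [-0.0016 -0.0023]
pad_face 0.58 [121.2, 280.5] [ 0.6275 -0.0524  0.027 ] [ 0.0048 -0.001 ]
```

View pics/c10.png

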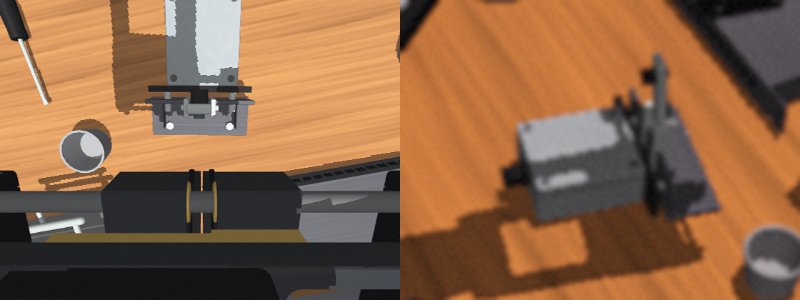

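The crops show the enclosure's plain end flush and centred on the pad, at -11.07° against the stand's -11°. The arm is upright, its tip near (205, 90) in the left half. The closed fingers are behind the bar, so I'll lower them and swing it down along its arc.

```bash
python3 -m jog '[{"tx":0,"ty":0,"tz":3,"roll":0,"jaw":0},{"tx":0,"ty":0,"tz":3,"roll":0,"jaw":0},{"tx":0,"ty":0,"tz":2,"roll":0,"jaw":0},{"tx":1.2,"ty":0,"tz":-0.1,"roll":0,"jaw":0},{"tx":1.2,"ty":0,"tz":-0.1,"roll":0,"jaw":0},{"tx":0.7,"ty":0,"tz":0,"roll":0,"jaw":0},{"tx":0.98,"ty":0,"tz":0.06,"roll":0,"jaw":0},{"tx":0.98,"ty":0,"tz":0.06,"roll":0,"jaw":0}]'
python3 -m jog '[{"tx":0.93,"ty":0,"tz":0.31,"roll":0,"jaw":0},{"tx":0.93,"ty":0,"tz":0.31,"roll":0,"jaw":0},{"tx":0.82,"ty":0,"tz":0.55,"roll":0,"jaw":0},{"tx":0.82,"ty":0,"tz":0.55,"roll":0,"jaw":0},{"tx":0,"ty":0,"tz":0,"roll":0,"jaw":0}]'
python3 - <<'E'
from h import *
go([*s2w(-.010,0),.1506],79)
d=capture("side")["img"][170:275,250:390]
cv2.imwrite("pics/c11.png",cv2.resize(d,(640,480),interpolation=cv2.INTER_CUBIC)[:,:,::-1])
E
```

```text
time_s: 31.35
position: [0.6485, -0.0547, 0.17]
tcp_rot: [[-0.982, 0.19, 0.004], [0.19, 0.982, -0.001], [-0.004, -0.0, -1.0]]
force: [2.9, -1.2, -1.0]
opening: 0.005
grasp_force: 1.1
time_s: 31.85
position: [0.6108, -0.0473, 0.1509]
tcp_rot: [[-0.982, 0.19, -0.005], [0.19, 0.982, 0.001], [0.005, 0.0, -1.0]]
force: [-0.9, -0.3, -0.0]
opening: 0.005
grasp_force: 0.0
tool shift cm [-0.25 -0.08  0.02] roll 0.001081745620008408 y ang 79.06 F [-0.9 -0.3 -0. ] pos [ 0.6108 -0.0473  0.1509] stand [-0.0125  0.0008] t 31.85
```

View pics/c11.png

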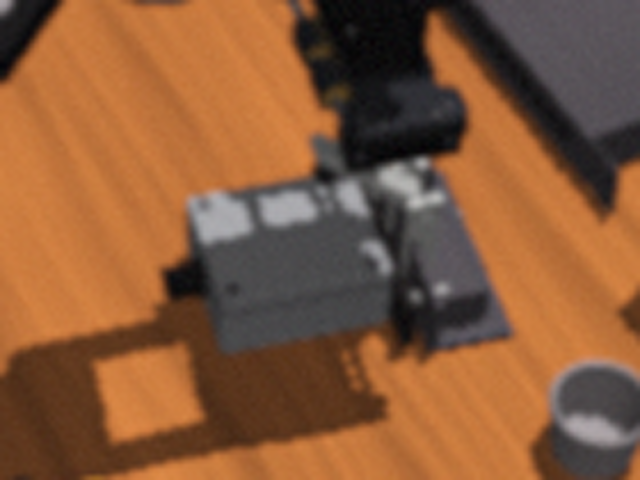

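The side crop shows the arm leaning forward ahead of the fingers, with its tip near (325, 155), and the enclosure still flush. I'll continue down.

```bash
python3 -m jog '[{"tx":0.55,"ty":0,"tz":0.74,"roll":0,"jaw":0},{"tx":0.55,"ty":0,"tz":0.74,"roll":0,"jaw":0},{"tx":0.43,"ty":0,"tz":0.88,"roll":0,"jaw":0},{"tx":0.43,"ty":0,"tz":0.88,"roll":0,"jaw":0},{"tx":0.19,"ty":0,"tz":0.9,"roll":0,"jaw":0},{"tx":0.19,"ty":0,"tz":0.8,"roll":0,"jaw":0},{"tx":0,"ty":0,"tz":0,"roll":0,"jaw":0},{"tx":0,"ty":0,"tz":0,"roll":0,"jaw":0}]'
python3 -m jog '[{"tx":0,"ty":0,"tz":0.3,"roll":0,"jaw":0},{"tx":0,"ty":0,"tz":0.3,"roll":0,"jaw":0},{"tx":0,"ty":0,"tz":0,"roll":0,"jaw":0}]'
python3 -c "
from h import *
go([*s2w(-.0355,0),.095],79)"
```

```text
time_s: 32.7
position: [0.5901, -0.0433, 0.1022]
tcp_rot: [[-0.982, 0.19, -0.001], [0.19, 0.982, 0.0], [0.001, 0.0, -1.0]]
force: [-0.1, 0.3, 0.1]
opening: 0.002
grasp_force: 0.0
time_s: 33.0
position: [0.5908, -0.0435, 0.0993]
tcp_rot: [[-0.982, 0.19, 0.001], [0.19, 0.982, -0.001], [-0.001, -0.0, -1.0]]
force: [-3.6, 1.2, 14.2]
opening: 0.005
grasp_force: 7.2
tool shift cm [ 0.26 -0.07  0.43] roll 0.001222696202827651 y ang 79.07 F [-3.6  1.2 14.2] pos [ 0.5908 -0.0435  0.0993] stand [-0.0329  0.0007] t 33.0
```

```bash
python3 -m jog '[{"tx":0,"ty":0,"tz":0.15,"roll":0,"jaw":0},{"tx":0,"ty":0,"tz":0,"roll":0,"jaw":0},{"tx":0,"ty":0,"tz":0,"roll":0,"jaw":0},{"tx":0,"ty":0,"tz":0,"roll":0,"jaw":0}]'
python3 -m jog '[{"tx":0,"ty":0,"tz":-1,"roll":0,"jaw":0},{"tx":0,"ty":0,"tz":-3,"roll":0,"jaw":0},{"tx":0,"ty":0,"tz":-4,"roll":0,"jaw":0},{"tx":0,"ty":0,"tz":-4,"roll":0,"jaw":0},{"tx":-4,"ty":0,"tz":-2,"roll":0,"jaw":0},{"tx":-4,"ty":0,"tz":0,"roll":0,"jaw":0},{"tx":-3,"ty":0,"tz":0,"roll":0,"jaw":0},{"tx":0,"ty":0,"tz":0,"roll":0,"jaw":0}]'
python3 - <<'E'
from h import *
np.set_printoptions(precision=4,suppress=True)
s=read_state();c=capture("wrist");M=pose(c,s);print(w2s(s["position"]),s["position"])
for t,z in(("clamp_tip",.075),("hub",.027),("end_tag",.027)):
    for x in landmark_of("wrist",t)[:1]:
        P=onz(c,M,x["point"],z);print(t,x["p"],x["point"],P,w2s(P))
d=capture("side")["img"][170:275,250:390]
cv2.imwrite("pics/c12.png",np.hstack([cv2.resize(c["img"],(400,300)),cv2.resize(d,(400,300),interpolation=cv2.INTER_CUBIC)])[:,:,::-1])
E
```

```text
time_s: 33.4
position: [0.5909, -0.0435, 0.0993]
tcp_rot: [[-0.982, 0.189, 0.002], [0.189, 0.982, -0.001], [-0.002, -0.0, -1.0]]
force: [-5.7, 0.8, 22.4]
opening: 0.004
grasp_force: 11.3
time_s: 34.2
position: [0.7021, -0.0655, 0.2353]
tcp_rot: [[-0.982, 0.19, 0.005], [0.19, 0.982, -0.001], [-0.005, -0.0, -1.0]]
force: [-1.1, -0.2, -0.5]
opening: 0.005
grasp_force: 0.0
[0.0805 0.0003] [ 0.7021 -0.0655  0.2353]
hub 0.33 [200.6, 129.2] [ 0.6862 -0.2384  0.027 ] [ 0.0979 -0.1723]
end_tag 0.81 [112.0, 277.7] [ 0.6239 -0.0551  0.027 ] [ 0.0018 -0.0044]
```

View pics/c12.png

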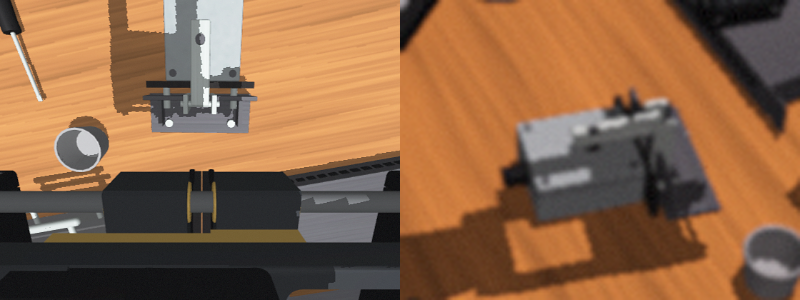

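The arm lies level on the enclosure ((200, 60) in the left half), stayed put under 22 N, and the end is still flush with the pad. The robot is clear of everything, so I'll hand in.

```bash
python3 -c "
from rig import hand_in
print(hand_in())"
```

```text
the job is handed in; nothing more can be done
None
```

I pressed both tags against the pad to its stop, left the plain end flush on the middle of the pad with the hold-down arm fully down, and handed the job in at about 34 s; no verdict was returned.

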